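# Close and clamp the thermal cycler's lid to the first click

### The arm

A 7-joint arm with a two-finger parallel gripper is mounted at the origin on the work surface. World frame = base frame: x ahead of the robot, y to its left, z up, the work surface at z = 0. Lengths are in m, angles in degrees, forces in N, time in s.
With the tool pointing down it reaches from about 0.4 to 0.875 m from the base axis. Payload 6.5 kg.
Tool frame: the origin (TCP) lies midway between the tips of the shut fingers; the grasp point (between the pads) lies tcp_to_grasp behind it (tcp_to_grasp is the distance from the TCP to the grasp point, in m); z points along the fingers, y is the line along which they close (so a half turn about z gives the same grasp; the last joint's range is limited). The gripper opens to 85 mm and grips with 20 to 120 N. Pads are 22 mm wide; open, the fingers measure 114 mm over their backs; the gripper's body (76 mm by 85 mm) begins 54 mm behind the grasp point. The pads swing forward as they close: fully open they stand 13 mm farther back than shut.
Start: joints at [60.894, 30.733, -0.252, 88.115, 0.149, 61.152, -4.079], TCP at [0.278, -0.588, 0.231] pointing down, gripper open.
Joint ranges: [-154.64, 154.64], [-21.42, 123.67], [-72.66, 72.17], [13.99, 137.28], [-74.86, 254.86], [10.95, 109.41], [-158.01, 158.01]. Speed limits (degrees/s): [136.94, 136.94, 180, 180, 180, 180, 180].

### API

Orientations are given as [roll, pitch, yaw] about the fixed x, y, z axes, in that order (R = Rz(yaw) Ry(pitch) Rx(roll)).
In Python, from cell import sense, camera, sign_off, tcp_to_grasp gives the robot as it stands.
- The arm moves only by the tool jog_arm, never from a script. Its argument "targets" is a list of rows, each a list of 3 entries, a list of its own where there are three numbers: the shift along the tool's x, y, z in mm, then the turn about the tool's z in degrees, then the closure, from 0 (fully open) to 1 (shut). A call has 1 to 10 rows; each row shifts and turns the commanded pose from where the row before left it, along the tool's axes as they then stand; what a row does not reach is not made up. A row lasts 1/8 s, in which the tool goes at most 62.5 mm and 10.7 degrees, less where a joint would pass 70% of its speed; a pose out of reach is approached as far as the arm can. A call with a gripper value outside its range is refused whole. The fingers move at their own pace and stop on an object; "grip_force" is the grip in N (left out, the last holds). Time passes only in rows, so rows that do not move let the fingers close. It gives the time, the measured TCP pose, the force, the opening and the grip force at its end, in the units of the state.
- sense(): the state, without advancing time (a new reading comes with each control period).
- camera(name): name is "side" or "top" or "wrist"; returns a dict with "color" (384x512x3 uint8, blue, green, red), "mtx" (3x3 intrinsics, pixels), "extrinsics" (4x4, takes a point from world to camera coordinates). Camera axes: x right, y up, looking along -z (the intrinsics and any distortion apply to the point x, -y, -z); pixel columns grow to the right and rows downward; lengths in m; the calibration is good to about 2 mm. The wrist camera is an equidistant fisheye: a pixel r from the principal point sees the ray r / f radians off the axis. A picture is of the moment at which its call begins. There is no depth.
- sign_off(): hands the job in; it is judged then, once.
The state is a dict: "clock": time; "q": joint angles; "qd": joint speeds; "effort": joint torques, N m; "tcp_pos": TCP position; "orientation": TCP orientation; "force": force on the tool from outside, world axes, zero at the start; "wrist_torque": the same for the moment, N m; "width": finger opening in m; "grip_force": force on a finger pad.
Only numpy, scipy, OpenCV 4.12 (cv2) and the standard library are available. Lean on these libraries where they do the work, as an engineer would, in place of code of your own. Each camera call takes 0.05 s, during which the arm holds its last target. There are 200 camera calls.

### The job

Close the thermal cycler: lift the knee of the folding stay past centre by its lug to unlock it, and then lower the lid gently until it is fully shut. After that, turn the clamp knob on the lid clockwise until its slip clutch gives its first click, stop there before a second click, and let go; leave the other things on the bench where they are.

Things in the scene. Friction and masses are not known exactly. Their poses are not given: they have to be found in the camera images.
- cycler: Bench thermal cycler, fixed: a box 220 (x) x 200 (y) x 112 mm tall. Origin: centre of its underside; x points from its front (display, facing the robot) to its back, y to its left, z up. Lid hinge along y at x +95, z 125 mm. The folding lid stay is on its left, in the vertical plane y = +155 mm.
- lid (a joint): Lid angle (rad): 0 = open (raised 57 degrees, propped by the stay), 1.0 = fully closed, level. Plate 190 x 190 x 32 mm, about 0.9 kg with its knob, on a stiff friction hinge: once the stay is unlocked it stays at any angle and sinks only when pulled by the lug or pressed down, with 3 to 10 N at its front edge. While the stay is locked it cannot be pressed shut.
- lid_front (a point): Point on the lid's top face, mid-width, 12 mm behind its front edge: a place to press on. It lies 181 mm from the hinge axis (cycler frame: x +95, z 125 mm); lid open it is about 292 mm above the bench, lid closed 157 mm and 83 mm in front of the cycler's centre. Site x points to the back along the lid, z is square to the lid.
- stay_pivot (a point): Lower pivot of the stay (cycler frame: x -90, y +155, z 90 mm). The lower link, 96 mm long, turns about this point in the plane square to the cycler's y. Swinging the lug about it, up and then towards the front, straightens the knee at 0.07 rad and unlocks it; by 0.6 rad the lid has sunk 0.2 rad. Past about 0.8 rad it gains little: press the lid down instead.
- knee (a point): Axis of the stay's knee, the joint between its lower and upper links (96 mm each). Lid open: the links are almost straight, sloping up to the back, the knee 7 mm past centre on the lower side, against a stop: pressing the lid only locks it; lifting the knee takes little force. Lid closed: it stands about 186 mm above the bench over stay_pivot.
- lug (a point): Grip point of the knee's lug: a finger piece 14 mm thick (cycler's y), 16 mm wide, 60 mm long, rigid with the lower link and square to it, on its upper side. The point is 45 mm from the knee's axis, 15 mm short of the end. Lid open: it leans 53 degrees from level towards the front, point 184 mm up. Lid closed: lug level, pointing to the front. Site z is along the lug.
- knob_grip (a point): Centre of the clamp knob's grip bar, on its axis, mid-lid. Bar 90 long (point x), 16 wide (point y), 36 mm high; its top is 10 mm above this point; both ends alike. Lid closed: point 207 mm above the bench, hub (60 mm across) top 181 mm. Clockwise from above clamps: first a free turn of 0.6 to 1.3 rad (unseen, differs each time) at 0.12 N m, then the clutch (see telltale).
- telltale (a joint): Rise (m) of a pin 8 mm across in the bar's top; 0 until the clutch slips, then 2.0 mm per click spacing of 0.52 rad. At the end of the free turn the torque steps to 0.3 N m, climbs to 0.6 at 0.5 mm (0.13 rad) and falls to almost nothing at 1.5 mm: that fall is the click. The next peak is at 2.5 mm. The knob stays where it is left; the clutch slips only clockwise.
- media_bottle: Bystander: screw-cap glass bottle, 80 mm wide, 155 mm tall, beside the cycler's right side. Origin: centre of its underside.
- flask: Bystander: screw-cap glass bottle, 68 mm wide, 130 mm tall, to the right. Origin: centre of its underside.
- beaker: Bystander: clear beaker, 80 mm wide, 95 mm tall, left of the lid stay. Origin: centre of its underside.
- tip_box: Bystander: box of pipette tips, 122 x 87 x 65 mm. Origin: centre of its underside.
- tube_rack: Bystander: flat rack for tubes, 90 x 130 x 30 mm, lying in front of the cycler. Origin: centre of its underside.
- pipette: Bystander: pipette lying along its own x axis, about 260 mm long, 22 mm high. Origin: on its underside, near its middle.
- glove_box: Bystander: cardboard box, 110 x 80 x 50 mm. Origin: centre of its underside.

How it is judged:
By the outcome, as a careful person would: the job done as asked, in the order asked, and still so for the second after the job is handed in, with the robot touching nothing.
It also fails if it takes over 72 s, if anything falls off the work surface, if the arm or the gripper's body presses on something with over 40 N, if the wrist force passes 120 N, or if a joint passes its speed limit or range.

## Working session

There is one attempt and no reset: what is moved stays moved. The work goes in short steps, Python scripts to look and compute and a tool call to move; the robot and the scene stay as the last step left them, time stands still between calls to the robot, and variables do not carry over. Pictures are saved under pics/ and viewed, at most 12 in all, crops included, and the job is handed in when it is done.

Besides the shell and the picture viewer there is one more tool, called after "Call:" by a JSON object that holds its "name" and its "arguments", one argument or row to a line. jog_arm: Moves the arm, as the interface text tells. Its arguments: {"type":"object","properties":{"targets":{"type":"array","items":{"type":"array"}},"grip_force":{"type":"number"}},"required":["targets"]}

```bash
ls; mkdir -p pics
python3 - <<'E'
from cell import sense,camera,tcp_to_grasp
import cv2,numpy as np
s=sense();print(s,tcp_to_grasp)
for n in("side","top"):
    c=camera(n);cv2.imwrite(f"pics/{n}0.png",c["color"]);print(n,c["mtx"].tolist(),np.round(c["extrinsics"],4).tolist(),c.keys())
E
```

```text
pics
{'clock': 0.0, 'q': array([60.89490586, 30.77794145, -0.25548744, 88.17099091,  0.14706984,
       61.15130286, -4.08086849]), 'qd': array([ 0.00550904, -0.05859049,  0.00132239, -0.10697316, -0.02682806,
       -0.04011622, -0.02528605]), 'effort': array([-5.05095340e-04, -5.83418226e+01,  1.04800265e+00, -2.59108096e+01,
        1.22554076e-02,  9.47758905e-03, -2.31979163e-05]), 'tcp_pos': array([ 0.27763945, -0.58702048,  0.23040586]), 'orientation': array([-1.79900206e+02,  5.07301893e-03,  2.53149216e+01]), 'force': array([ 0.44996837, -0.61808844, -0.58800748]), 'wrist_torque': array([ 0.01476774, -0.01797939, -0.01862503]), 'grip_force': 0.0, 'width': 0.0854680387522852} 0.0187
side [[399.2913216575212, 0.0, 254.6193471574043], [0.0, 399.2913216575212, 191.76224213545078], [0.0, 0.0, 1.0]] [[-0.8437, -0.5366, 0.0148, 0.4644], [0.374, -0.5678, 0.7333, -0.3674], [-0.385, 0.6243, 0.6797, -1.0917], [0.0, 0.0, 0.0, 1.0]] dict_keys(['color', 'mtx', 'extrinsics'])
top [[378.1660021518336, 0.0, 258.18876335561765], [0.0, 378.1660021518336, 190.42925426705085], [0.0, 0.0, 1.0]] [[0.0257, -0.9997, -0.0024, -0.0139], [0.9895, 0.0251, 0.1421, -0.5592], [-0.142, -0.006, 0.9898, -1.3594], [0.0, 0.0, 0.0, 1.0]] dict_keys(['color', 'mtx', 'extrinsics'])
```

View pics/side0.png

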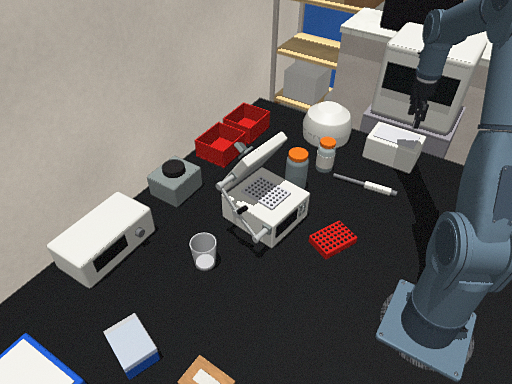

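View pics/top0.png

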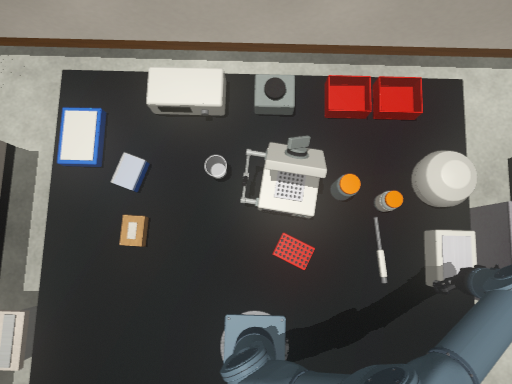

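The side view shows the cycler around (265,195) with the stay to its left and the beaker at (203,250). In the top view the cycler is around (290,185) and the beaker at (216,167). I'll zoom in on both.

Run:
```python
import cv2,numpy as np
a=cv2.imread("pics/side0.png")[125:265,195:325]; b=cv2.imread("pics/top0.png")[125:227,235:335]
f=4
A=cv2.resize(a,None,fx=f,fy=f,interpolation=cv2.INTER_CUBIC)[:,:400+120];
B=cv2.resize(b,None,fx=2.8,fy=2.8,interpolation=cv2.INTER_CUBIC)
o=np.zeros((560,800,3),np.uint8);o[:,:520]=A;o[:B.shape[0],520:]=B
cv2.imwrite("pics/m.png",o)
```

```text
(no output)
```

View pics/m.png

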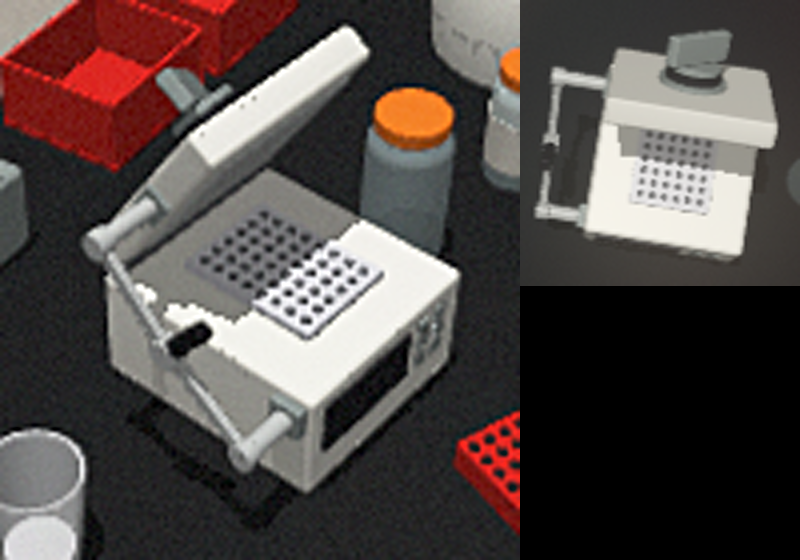

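Zoomed crops: in the side view the front-top-left corner is at (272,226), the front-bottom-left at (272,247), the front-top-right at (310,193), the lower pivot at (256,239) and the lug at about (243,209). In the top view the front-top corners are at (258,209) and (314,217), and the pivot at (243,201). Next I'll fit the pose.

```bash
cat > h.py <<'E'
import numpy as np,cv2
from scipy.optimize import least_squares
K={'side':(399.29,254.62,191.76),'top':(378.17,258.19,190.43)}
E={'side':[[-0.8437,-0.5366,0.0148,0.4644],[0.374,-0.5678,0.7333,-0.3674],[-0.385,0.6243,0.6797,-1.0917]],
'top':[[0.0257,-0.9997,-0.0024,-0.0139],[0.9895,0.0251,0.1421,-0.5592],[-0.142,-0.006,0.9898,-1.3594]]}
def proj(n,P):
    M=np.array(E[n]);c=M[:,:3]@P+M[:,3];f,u,v=K[n];return np.array([u-f*c[0]/c[2],v+f*c[1]/c[2]])
def world(p,l):
    x,y,w=p;c,s=np.cos(w),np.sin(w);return np.array([x+c*l[0]-s*l[1],y+s*l[0]+c*l[1],l[2]])
def plane(n,uv,z):
    M=np.array(E[n]);f,u,v=K[n];d=M[:,:3].T@np.array([(uv[0]-u)/f,-(uv[1]-v)/f,-1]);o=-M[:,:3].T@M[:,3];return o+d*(z-o[2])/d[2]
E
python3 - <<'E'
from h import *
obs=[('side',(-.11,.1,.112),(272.5,225.75)),('side',(-.11,.1,0),(271.75,247.3)),('side',(-.11,-.1,.112),(309.75,193)),('side',(-.11,-.1,0),(307,213.7)),('side',(.11,.1,0),(222.5,216.5)),
('side',(-.09,.158,.09),(255.75,238.75)),('top',(-.11,.1,.112),(258.2,208.9)),('top',(-.11,-.1,.112),(313.9,216.5)),('top',(-.09,.155,.095),(243.2,200.7))]
r=least_squares(lambda p:np.concatenate([proj(n,world(p,l))-uv for n,l,uv in obs]),[.5,-.1,0])
p=r.x;print(p,np.degrees(p[2]));print(np.round(r.fun.reshape(-1,2),1).tolist())
L=dict(pivot=(-.09,.155,.09),knee=(-.0133,.155,.1478),lug=(-.0404,.155,.1837),lidf=(.026,0,.292))
for k,l in L.items(): w=world(p,l);print(k,np.round(w,4),proj('side',w).round(1),proj('top',w).round(1))
# beaker base in side (205,262), rim top (216,160)
print('beaker',plane('side',(205,262),0),plane('top',(216,167),.05))
E
```

```text
[ 0.58327528 -0.11478949 -0.13007792] -7.452915623856188
[[0.6, -0.1], [-0.3, 2.0], [0.6, -1.4], [-0.1, 1.4], [-1.0, 0.3], [-0.2, -0.4], [-0.1, -0.9], [1.1, 0.4], [0.4, -0.2]]
pivot [0.5141 0.0506 0.09  ] [256.2 237.7] [243.7 200.7]
knee [0.5902 0.0406 0.1478] [236.8 212.3] [246.6 176.8]
lug [0.5633 0.0441 0.1837] [243.6 208. ] [245.  182.8]
lidf [ 0.6091 -0.1182  0.292 ] [260.7 144.7] [297.2 163.6]
beaker [0.63448804 0.15482539 0.        ] [0.64166199 0.15893898 0.05      ]
```

Call:
{"name": "jog_arm", "arguments": {
  "targets": [
    [[0,0,-17],8.2,0],
    [[0,0,-17],8.2,0],
    [[0,0,-17],8.2,0],
    [[0,0,-17],8.2,0],
    [[12,-55,0],0,0],
    [[12,-55,0],0,0],
    [[12,-55,0],0,0],
    [[12,-55,0],0,0],
    [[12,-55,0],0,0],
    [[12,-55,0],0,0]
  ]
}}

```text
clock: 1.35
tcp_pos: [0.3925, -0.2679, 0.2991]
orientation: [-180.0, 0.0, -7.5]
force: [1.0, 0.3, 0.6]
width: 0.0851
grip_force: 0.0
```

Call:
{"name": "jog_arm", "arguments": {
  "targets": [
    [[5,-55,0],0,0],
    [[5,-55,0],0,0],
    [[5,-55,0],0,0],
    [[5,-55,0],0,0],
    [[5,-55,0],0,0],
    [[0,-20,0],0,0],
    [[0,0,0],0,0]
  ]
}}

```text
clock: 2.22
tcp_pos: [0.4553, 0.0208, 0.299]
orientation: [-180.0, 0.0, -7.3]
force: [-0.1, -1.0, -0.0]
width: 0.0857
grip_force: 0.0
```

Call:
{"name": "jog_arm", "arguments": {
  "targets": [
    [[35,-12,0],0,0],
    [[35,-12,0],0,0],
    [[34,-12,10],0,0],
    [[0,0,20],0,0],
    [[0,0,0],0,0]
  ]
}}

```text
clock: 2.85
tcp_pos: [0.5621, 0.0394, 0.2675]
orientation: [179.9, 0.2, -7.6]
force: [0.1, -0.8, -0.4]
width: 0.0854
grip_force: 0.0
```

Run:
```python
from cell import sense,camera
import cv2,numpy as np
from h import *
c=camera("wrist");M=np.array(c["extrinsics"]);Kw=c["mtx"];im=c["color"]
p=[0.58327528,-0.11478949,-0.13007792]
def pw(P):
    q=M[:3,:3]@P+M[:3,3];d=np.array([q[0],-q[1],-q[2]]);r=np.hypot(d[0],d[1]);t=np.arctan2(r,d[2]);return Kw[0,0]*t*d[0]/r+Kw[0,2],Kw[1,1]*t*d[1]/r+Kw[1,2]
for l in [(-.09,.155,.09),(-.0133,.155,.1478),(-.0404,.155,.1837),(-.0494,.155,.1957),(-.11,.1,.112)]: print(l,np.round(pw(world(p,l)),1))
d=im.copy()
for l in [(-.09,.155,.09),(-.0133,.155,.1478),(-.0494,.155,.1957)]:
    cv2.circle(d,tuple(int(round(v)) for v in pw(world(p,l))),3,(0,0,255),1)
print(sense()['tcp_pos'])
s=camera("side")["color"][105:265,180:310]
o=np.zeros((600,800,3),np.uint8);o[:384,:512]=d;
S=cv2.resize(s,None,fx=2.2,fy=2.2,interpolation=cv2.INTER_CUBIC);o[:S.shape[0],512:512+S.shape[1]]=S
cv2.imwrite("pics/w1.png",o[:390])
```

```text
(-0.09, 0.155, 0.09) [249.3 210.9]
(-0.0133, 0.155, 0.1478) [247.9 155.9]
(-0.0404, 0.155, 0.1837) [247.4 197.8]
(-0.0494, 0.155, 0.1957) [247.3 213.8]
(-0.11, 0.1, 0.112) [298.  234.4]
[0.5626292  0.03979935 0.26873564]
```

View pics/w1.png

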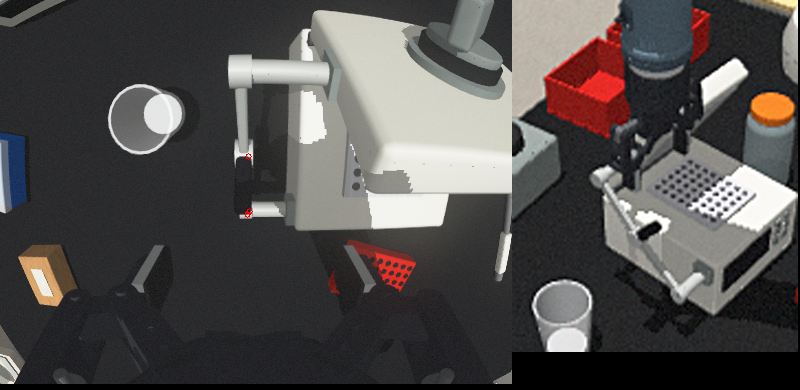

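The wrist view shows the lug at about px x 243, against 247 predicted. That puts it roughly 3 mm further left (+y), so I'll correct, descend and grip.

Call:
{"name": "jog_arm", "arguments": {
  "targets": [
    [[1,-8,25],0,0],
    [[0,0,26],0,0],
    [[0,0,26],0,0],
    [[0,0,26],0,0],
    [[0,0,0],0,0.6],
    [[0,0,0],0,1],
    [[0,0,0],0,1],
    [[0,0,0],0,1],
    [[0,0,0],0,1]
  ],
  "grip_force": 25
}}

```text
clock: 4.08
tcp_pos: [0.5658, 0.0475, 0.1675]
orientation: [179.9, -0.1, -7.6]
force: [-2.6, -3.4, 6.9]
width: 0.0136
grip_force: 27.9
```

Call:
{"name": "jog_arm", "arguments": {
  "targets": [
    [[-4.7,0,-2.3],0,1],
    [[-4.9,0,-2.1],0,1],
    [[-5,0,-1.9],0,1],
    [[-5.1,0,-1.7],0,1],
    [[-5.1,0,-1.4],0,1],
    [[-5.1,0,-1.1],0,1],
    [[0,0,0],0,1]
  ]
}}

```text
clock: 4.95
tcp_pos: [0.5367, 0.0516, 0.1774]
orientation: [179.9, -0.2, -7.6]
force: [2.4, -5.0, -0.7]
width: 0.0133
grip_force: 26.0
```

Call:
{"name": "jog_arm", "arguments": {
  "targets": [
    [[-5.2,0,-0.8],0,1],
    [[-5.3,0,-0.6],0,1],
    [[-5.3,0,-0.3],0,1],
    [[-5.4,0,-0.1],0,1],
    [[-5.3,0,0.2],0,1],
    [[-5.2,0,0.5],0,1],
    [[-5.2,0,0.7],0,1],
    [[-5.2,0,1],0,1],
    [[0,0,0],0,1]
  ]
}}

```text
clock: 6.08
tcp_pos: [0.4964, 0.0571, 0.1777]
orientation: [180.0, -0.3, -7.6]
force: [3.8, -5.4, 4.4]
width: 0.0132
grip_force: 25.6
```

Run:
```python
from cell import sense,camera
import cv2,numpy as np
s=sense();print(s['tcp_pos'],s['force'])
s=camera("side")["color"][105:265,180:310];t=camera("wrist")["color"]
o=np.zeros((400,800,3),np.uint8);o[:384,:512]=t
S=cv2.resize(s,None,fx=2.2,fy=2.2,interpolation=cv2.INTER_CUBIC);o[:S.shape[0],512:512+S.shape[1]]=S
cv2.imwrite("pics/w2.png",o)
```

```text
[0.4964417  0.05712076 0.17766613] [ 3.82690772 -5.42201367  4.38547947]
```

View pics/w2.png

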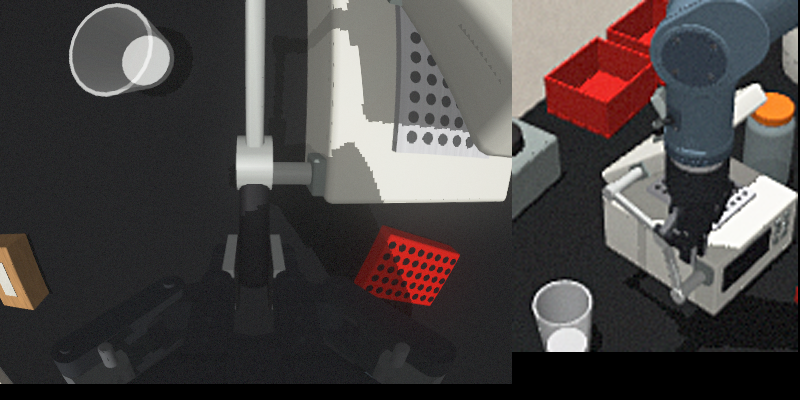

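The knee has turned past centre and the lid has sunk. One more small swing, then release.

Call:
{"name": "jog_arm", "arguments": {
  "targets": [
    [[-5.1,0,1.2],0,1],
    [[-5.1,0,1.5],0,1],
    [[0,0,0],0,0],
    [[0,0,0],0,0],
    [[0,0,0],0,0],
    [[0,0,-25],0,0],
    [[0,0,-45],0,0],
    [[0,0,-45],0,0.5],
    [[0,0,-40],0,1],
    [[0,0,0],0,1]
  ]
}}

```text
clock: 7.42
tcp_pos: [0.4855, 0.0608, 0.3314]
orientation: [-179.9, -0.3, -7.5]
force: [-1.0, 1.1, -0.4]
width: 0.0321
grip_force: 0.0
```

Call:
{"name": "jog_arm", "arguments": {
  "targets": [
    [[20,40,0],0,1],
    [[25,40,0],0,1],
    [[25,40,0],0,1],
    [[20,38,0],0,1],
    [[0,0,0],0,1]
  ]
}}

```text
clock: 8.05
tcp_pos: [0.5521, -0.1122, 0.3266]
orientation: [179.9, 0.1, -7.8]
force: [-0.7, 0.4, 0.2]
width: 0.0002
grip_force: 0.0
```

Run:
```python
from cell import sense,camera
import cv2,numpy as np
s=sense();print(s['tcp_pos'],s['force'],s['width'])
s=camera("side")["color"][105:265,180:310];t=camera("wrist")["color"]
o=np.zeros((400,800,3),np.uint8);o[:384,:512]=t
S=cv2.resize(s,None,fx=2.2,fy=2.2,interpolation=cv2.INTER_CUBIC);o[:S.shape[0],512:512+S.shape[1]]=S
cv2.imwrite("pics/w3.png",o)
```

```text
[ 0.5521472  -0.11218256  0.3266188 ] [-0.66039969  0.40909133  0.21520064] 0.0001597190875736692
```

View pics/w3.png

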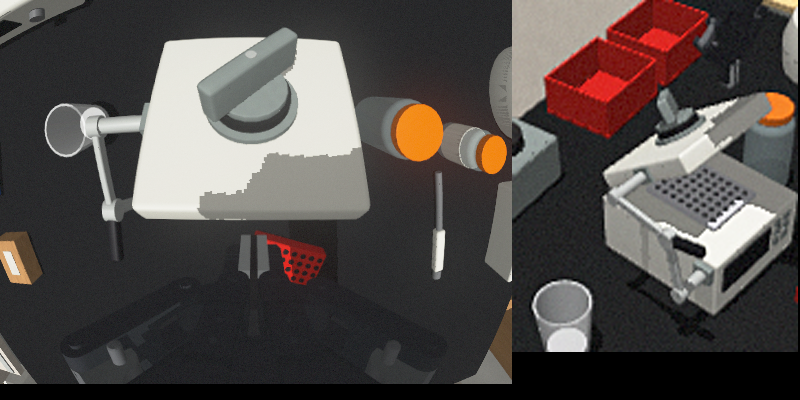

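The wrist view shows the lid's front edge at about row 210, columns 133 to 368, with the fingertips just in front of it. The knob bar lies diagonally on the lid. I'll solve for the lid angle.

Run:
```python
from cell import sense,camera
import numpy as np
from h import *
c=camera("wrist");M=np.array(c["extrinsics"]);Kw=c["mtx"]
p=[0.5833,-0.1148,-0.1301]
def pw(P):
    q=M[:3,:3]@P+M[:3,3];d=np.array([q[0],-q[1],-q[2]]);r=np.hypot(d[0],d[1]);t=np.arctan2(r,d[2]);return np.round([Kw[0,0]*t*d[0]/r+Kw[0,2],Kw[1,1]*t*d[1]/r+Kw[1,2]])
print(sense()['tcp_pos'])
for l in (.2,.25,.3,.35,.4,.5):
    th=1-l;f=np.array([-np.cos(th),np.sin(th)]);n=np.array([np.sin(th),np.cos(th)])
    def L(a,b,y): v=.095*np.array([1,0])+.125*np.array([0,1])+a*f+b*n;return world(p,(v[0],y,v[1]))
    print(l,pw(L(.19,.032,.095)),pw(L(.19,.032,-.095)),pw(L(0,.032,.095)),proj('side',L(.19,.032,.095)).round(1),proj('side',L(.19,.032,-.095)).round(1),L(.178,.032,0).round(3))
```

```text
[ 0.55197417 -0.10697126  0.32751111]
0.2 [123. 194.] [391. 194.] [169.  38.] [250.5 167.6] [290.  138.3] [ 0.577 -0.114  0.275]
0.25 [128. 202.] [386. 201.] [168.  39.] [252.5 170.3] [291.9 140.8] [ 0.57  -0.113  0.27 ]
0.3 [132. 208.] [382. 208.] [168.  40.] [254.5 173. ] [293.7 143.3] [ 0.563 -0.112  0.264]
0.35 [136. 214.] [377. 213.] [168.  41.] [256.4 175.8] [295.4 145.9] [ 0.556 -0.111  0.258]
0.4 [141. 218.] [373. 218.] [168.  42.] [258.2 178.7] [297.  148.5] [ 0.55  -0.11   0.252]
0.5 [148. 225.] [365. 225.] [167.  44.] [261.5 184.4] [299.9 153.8] [ 0.538 -0.109  0.238]
```

Call:
{"name": "jog_arm", "arguments": {
  "targets": [
    [[6,3,25],0,1],
    [[0,0,25],0,1],
    [[0,0,6],0,1],
    [[0,0,4],0,1],
    [[0,0,0],0,1]
  ]
}}

```text
clock: 8.82
tcp_pos: [0.5584, -0.1116, 0.2691]
orientation: [-180.0, -0.1, -7.5]
force: [0.7, -0.2, 0.5]
width: -0.0
grip_force: 0.0
```

Call:
{"name": "jog_arm", "arguments": {
  "targets": [
    [[0,0,4],0,1],
    [[0,0,4],0,1],
    [[-3,0,2.7],0,1],
    [[-2.9,0,2.7],0,1],
    [[-2.9,0,2.8],0,1],
    [[-2.8,0,2.9],0,1],
    [[-2.8,0,2.9],0,1],
    [[-2.7,0,3],0,1]
  ]
}}

```text
clock: 9.82
tcp_pos: [0.5408, -0.1098, 0.2433]
orientation: [180.0, 0.0, -7.5]
force: [2.3, -1.2, 1.4]
width: -0.0001
grip_force: 0.9
```

Call:
{"name": "jog_arm", "arguments": {
  "targets": [
    [[-2.6,0,3.2],0,1],
    [[-2.6,0,3.3],0,1],
    [[-2.5,0,3.3],0,1],
    [[-2.4,0,3.4],0,1],
    [[-2.3,0,3.4],0,1],
    [[-2.2,0,3.4],0,1],
    [[-2.2,0,3.5],0,1],
    [[-2.1,0,3.5],0,1]
  ]
}}

```text
clock: 10.82
tcp_pos: [0.5221, -0.1073, 0.2162]
orientation: [180.0, 0.0, -7.5]
force: [1.4, 0.6, 0.8]
width: 0.0
grip_force: 0.6
```

Call:
{"name": "jog_arm", "arguments": {
  "targets": [
    [[-1.5,0,4],0,1],
    [[-1.5,0,4],0,1],
    [[-1.5,0,4],0,1]
  ]
}}

```text
clock: 11.2
tcp_pos: [0.5174, -0.1067, 0.2041]
orientation: [180.0, 0.0, -7.5]
force: [-0.7, -0.5, 1.4]
width: -0.0003
grip_force: 0.7
```

Run:
```python
from cell import sense,camera
import cv2,numpy as np
s=sense();print(s['tcp_pos'],s['force'],s['width'])
s=camera("side")["color"][105:265,180:310];t=camera("wrist")["color"]
o=np.zeros((400,800,3),np.uint8);o[:384,:512]=t
S=cv2.resize(s,None,fx=2.2,fy=2.2,interpolation=cv2.INTER_CUBIC);o[:S.shape[0],512:512+S.shape[1]]=S
cv2.imwrite("pics/w4.png",o)
```

```text
[ 0.51741229 -0.10674257  0.20407353] [-0.70850821 -0.48724663  1.40675824] -0.0002641783299339302
```

View pics/w4.png

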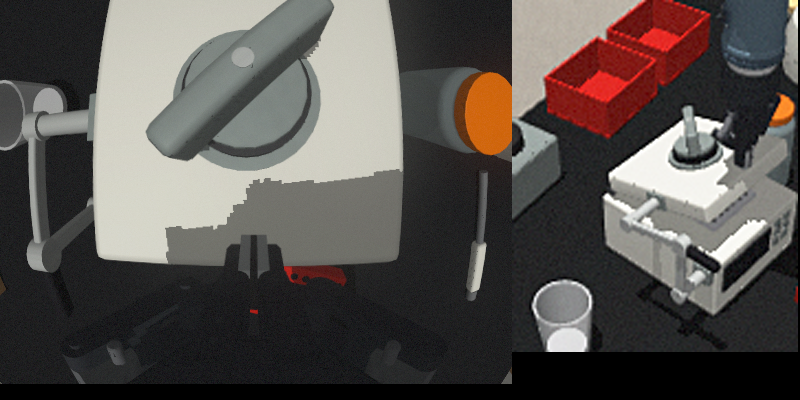

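Call:
{"name": "jog_arm", "arguments": {
  "targets": [
    [[-1.6,0,3.6],0,1],
    [[-1.5,0,3.6],0,1],
    [[-1.4,0,3.6],0,1],
    [[-1.3,0,3.6],0,1],
    [[-1.2,0,3.6],0,1],
    [[-1.1,0,3.6],0,1],
    [[-1,0,3.6],0,1],
    [[-0.9,0,3.6],0,1],
    [[-0.8,0,3.6],0,1]
  ]
}}

```text
clock: 12.42
tcp_pos: [0.5071, -0.1053, 0.1718]
orientation: [-180.0, 0.0, -7.5]
force: [-0.6, 0.7, 1.1]
width: -0.0
grip_force: 0.5
```

Call:
{"name": "jog_arm", "arguments": {
  "targets": [
    [[-0.6,0,2.5],0,1],
    [[-0.6,0,2.5],0,1],
    [[-0.5,0,2.5],0,1],
    [[-0.5,0,2],0,1],
    [[-0.3,0,2],0,1],
    [[0,0,2],0,1]
  ]
}}

```text
clock: 13.18
tcp_pos: [0.5047, -0.105, 0.1585]
orientation: [180.0, -0.0, -7.5]
force: [-0.2, -0.8, 0.4]
width: 0.0
grip_force: 0.4
```

Call:
{"name": "jog_arm", "arguments": {
  "targets": [
    [[0,0,1],0,1],
    [[0,0,1],0,1],
    [[0,0,1],0,1],
    [[0,0,0],0,1]
  ]
}}

```text
clock: 13.68
tcp_pos: [0.5048, -0.105, 0.157]
orientation: [180.0, -0.0, -7.5]
force: [-6.2, 1.3, 15.4]
width: -0.0
grip_force: 7.7
```

Call:
{"name": "jog_arm", "arguments": {
  "targets": [
    [[0,0,1],0,1],
    [[0,0,0],0,1],
    [[0,0,-20],0,1],
    [[0,0,-50],0,1],
    [[0,0,-50],0,0],
    [[38,0,-20],0,0],
    [[38,0,0],0,0],
    [[0,0,0],0,0],
    [[0,0,0],0,0]
  ]
}}

```text
clock: 14.8
tcp_pos: [0.5792, -0.1148, 0.294]
orientation: [-180.0, 0.1, -7.5]
force: [0.6, 0.5, 0.2]
width: 0.0857
grip_force: 0.0
```

```bash
cat >> h.py <<'E'
def unwrist(c,uv,z):
    M=np.array(c["extrinsics"]);K=c["mtx"];a=(uv[0]-K[0,2])/K[0,0];b=(uv[1]-K[1,2])/K[1,1];t=np.hypot(a,b)
    d=M[:3,:3].T@np.array([np.sin(t)*a/t,-np.sin(t)*b/t,-np.cos(t)]);o=-M[:3,:3].T@M[:3,3];return o+d*(z-o[2])/d[2]
E
python3 - <<'E'
from cell import sense,camera
import cv2,numpy as np,pickle
s=sense();print(s['tcp_pos'],s['orientation'],s['q'],s['wrist_torque'],s['force'])
c=camera("wrist");pickle.dump(c,open("c.pkl","wb"))
s=camera("side")["color"][105:265,180:310];t=c["color"]
o=np.zeros((400,800,3),np.uint8);o[:384,:512]=t
S=cv2.resize(s,None,fx=2.2,fy=2.2,interpolation=cv2.INTER_CUBIC);o[:S.shape[0],512:512+S.shape[1]]=S
cv2.imwrite("pics/w5.png",o)
E
```

```text
[ 0.57921363 -0.11478803  0.29396473] [-1.79998776e+02  8.90301623e-02 -7.48091813e+00] [ 15.41172127  22.05187001 -11.37639243  92.9213965    4.65941022
  65.58014079 -94.56920298] [ 0.0502751   0.02649465 -0.01214283] [0.56319074 0.46537999 0.20749182]
```

View pics/w5.png

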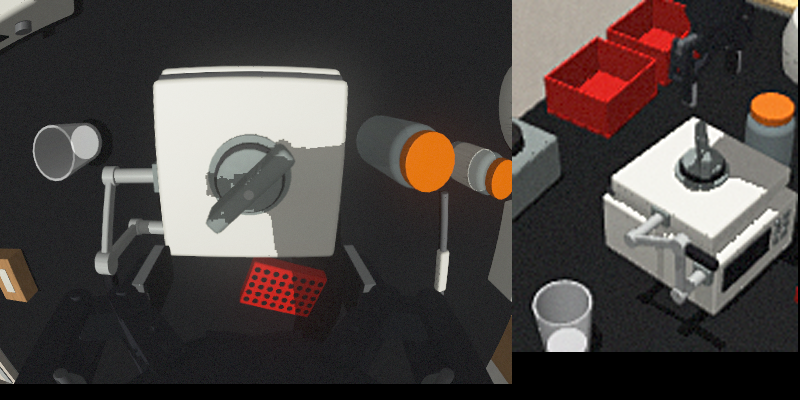

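The lid is level and shut. The bar runs from about (214,224) to (288,150) px with the pin at about (250,194). I'll measure its centre and angle.

Run:
```python
import pickle,cv2,numpy as np
from h import *
c=pickle.load(open("c.pkl","rb"))
print('pin',unwrist(c,(249.5,194.5),.217))
for uv in [(290,147),(214,222)]:print(unwrist(c,uv,.217))
cv2.imwrite("pics/w6.png",cv2.resize(c["color"][120:250,185:315],None,fx=4.6,fy=4.6,interpolation=cv2.INTER_CUBIC))
```

```text
pin [ 0.58549752 -0.11237778  0.217     ]
[ 0.61880853 -0.14753551  0.217     ]
[ 0.56584005 -0.08054631  0.217     ]
```

View pics/w6.png

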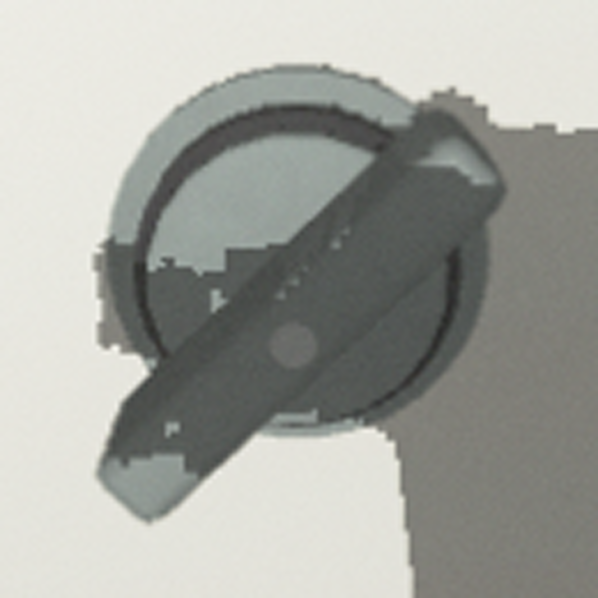

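The pin is at px (248.5,195). The bar's lower-right top edge runs from (217.6,233.5) to (293.7,164.6).

Run:
```python
import pickle,numpy as np
from h import *
c=pickle.load(open("c.pkl","rb"))
print(unwrist(c,(248.5,195),.217))
a=unwrist(c,(217.6,233.5),.217);b=unwrist(c,(293.7,164.6),.217)
d=b-a;print(a,b,np.linalg.norm(d),np.degrees(np.arctan2(d[1],d[0])))
print(c["extrinsics"][:3,:3].T@-c["extrinsics"][:3,3])
```

```text
[ 0.58519062 -0.11154772  0.217     ]
[ 0.55519388 -0.08163107  0.217     ] [ 0.60492818 -0.14897762  0.217     ] 0.08372012402940668 -53.5547548861252
[ 0.65934741 -0.12527793  0.43662957]
```

Call:
{"name": "jog_arm", "arguments": {
  "targets": [
    [[5.5,-4,0],0,0],
    [[0,0,0],-10.3,0],
    [[0,0,0],-10.3,0],
    [[0,0,0],-10.3,0],
    [[0,0,0],-10.3,0],
    [[0,0,0],-10.3,0],
    [[0,0,0],-10.3,0],
    [[0,0,0],-10.3,0],
    [[0,0,0],-10.3,0]
  ]
}}

```text
clock: 16.02
tcp_pos: [0.5861, -0.1114, 0.2947]
orientation: [180.0, 0.0, 75.3]
force: [0.2, -0.2, -0.0]
width: 0.0856
grip_force: 0.0
```

Call:
{"name": "jog_arm", "arguments": {
  "targets": [
    [[0,0,0],-10.3,0],
    [[0,0,0],-10.3,0],
    [[0,0,0],-10.3,0],
    [[0,0,0],-10.3,0],
    [[0,0,0],-10.3,0],
    [[0,0,0],0,0],
    [[0,0,0],0,0]
  ]
}}

```text
clock: 16.9
tcp_pos: [0.586, -0.1116, 0.2946]
orientation: [-180.0, 0.0, 126.2]
force: [0.7, -0.2, -0.3]
width: 0.0851
grip_force: 0.0
```

Run:
```python
from cell import sense,camera
import cv2,numpy as np,pickle
s=sense();print(s['tcp_pos'],s['orientation'],s['q'])
c=camera("wrist");pickle.dump(c,open("c2.pkl","wb"))
cv2.imwrite("pics/w7.png",cv2.resize(c["color"][110:310,130:380],None,fx=3,fy=3,interpolation=cv2.INTER_CUBIC))
```

```text
[ 0.58601641 -0.11160262  0.29462956] [-1.79999059e+02  3.61667053e-03  1.26218155e+02] [ 33.63269964  26.55952382 -37.62982243  90.87449266  17.0754292
  68.42384787  28.81726871]
```

View pics/w7.png

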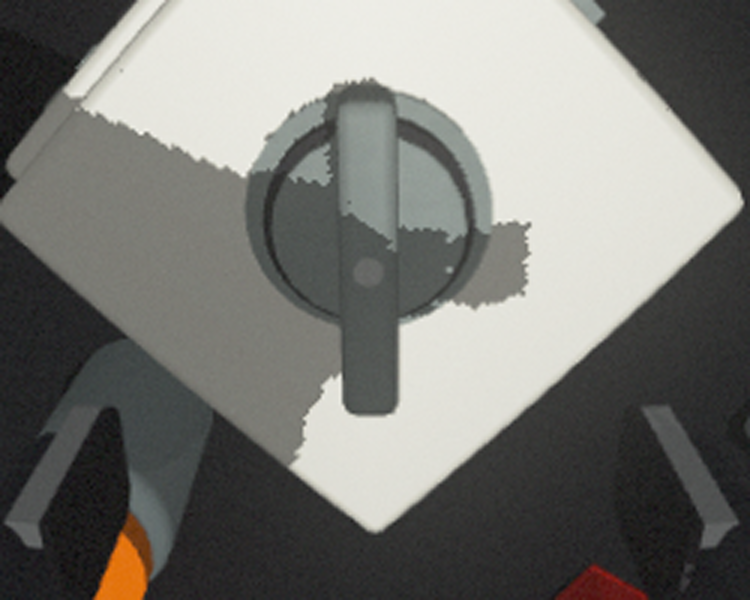

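The bar is aligned with the tool x axis and centred between the fingers, with the pin at crop (368,271). I'll descend and grip.

Call:
{"name": "jog_arm", "arguments": {
  "targets": [
    [[0,0,35],0,0],
    [[0,0,35],0,0],
    [[0,0,25],0,0],
    [[0,0,9],0,0],
    [[0,0,0],0,0.5],
    [[0,0,0],0,1],
    [[0,0,0],0,1],
    [[0,0,0],0,1],
    [[0,0,0],0,1],
    [[0,0,0],0,1]
  ],
  "grip_force": 60
}}

```text
clock: 18.2
tcp_pos: [0.586, -0.1121, 0.1914]
orientation: [-180.0, 0.0, 126.4]
force: [-3.3, -1.0, 5.7]
width: 0.0149
grip_force: 59.7
```

```bash
cat > st.py <<'E'
from cell import sense
import numpy as np
s=sense();print(s['clock'],s['tcp_pos'].round(4),s['orientation'].round(2),'T',s['wrist_torque'].round(3),'F',s['force'].round(1),s['width'],s['grip_force'],'e7',s['effort'][6].round(3),'q7',s['q'][6])
E
python3 st.py
```

```text
18.2 [ 0.586  -0.1121  0.1914] [-1.7997e+02  5.0000e-02  1.2639e+02] T [-0.179  0.572  0.073] F [-3.3 -1.   5.7] 0.01489209920459515 59.69929754734039 e7 -0.066 q7 25.35393908779723
```

Call:
{"name": "jog_arm", "arguments": {
  "targets": [
    [[0,0,0],7,1],
    [[0,0,0],7,1],
    [[0,0,0],7,1],
    [[0,0,0],7,1],
    [[0,0,0],2,1]
  ]
}}

```text
clock: 18.82
tcp_pos: [0.5856, -0.1123, 0.1914]
orientation: [-180.0, 0.1, 96.3]
force: [-3.0, -2.3, 6.6]
width: 0.015
grip_force: 59.8
```

```bash
python3 st.py
```

```text
18.825 [ 0.5856 -0.1123  0.1914] [-1.7995e+02  8.0000e-02  9.6280e+01] T [-0.347  0.791  0.139] F [-3.  -2.3  6.6] 0.014964970938728733 59.805285930633545 e7 -0.129 q7 -1.2588954216589694
```

Call:
{"name": "jog_arm", "arguments": {
  "targets": [
    [[0,0,0],2,1],
    [[0,0,0],2,1],
    [[0,0,0],2,1]
  ]
}}

```text
clock: 19.2
tcp_pos: [0.5855, -0.1124, 0.1914]
orientation: [-179.9, 0.1, 90.3]
force: [-3.9, -2.2, 6.8]
width: 0.0145
grip_force: 59.9
```

```bash
python3 st.py
```

```text
19.2 [ 0.5855 -0.1124  0.1914] [-1.7995e+02  7.0000e-02  9.0330e+01] T [-0.336  0.855  0.116] F [-3.9 -2.2  6.8] 0.01453323921787527 59.94687795639038 e7 0.202 q7 -6.521797269673378
```

Call:
{"name": "jog_arm", "arguments": {
  "targets": [
    [[0,0,0],2,1],
    [[0,0,0],2,1],
    [[0,0,0],2,1]
  ]
}}

```text
clock: 19.58
tcp_pos: [0.5855, -0.1124, 0.1914]
orientation: [-180.0, 0.1, 84.3]
force: [-3.4, -1.5, 5.8]
width: 0.015
grip_force: 60.0
```

```bash
python3 st.py
```

```text
19.575 [ 0.5855 -0.1124  0.1914] [-1.7995e+02  8.0000e-02  8.4330e+01] T [-0.312  0.892  0.072] F [-3.4 -1.5  5.8] 0.015023380931852997 59.98775124549866 e7 0.202 q7 -11.838693986801228
```

Call:
{"name": "jog_arm", "arguments": {
  "targets": [
    [[0,0,0],2,1],
    [[0,0,0],2,1],
    [[0,0,0],2,1]
  ]
}}

```text
clock: 19.95
tcp_pos: [0.5854, -0.1124, 0.1914]
orientation: [-179.9, 0.1, 78.3]
force: [-3.8, -0.5, 7.0]
width: 0.015
grip_force: 60.0
```

```bash
python3 st.py
```

```text
19.95 [ 0.5854 -0.1124  0.1914] [-1.7995e+02  9.0000e-02  7.8330e+01] T [-0.304  0.987  0.165] F [-3.8 -0.5  7. ] 0.014970331856573007 60.01910626888275 e7 0.202 q7 -17.15401136435805
```

Call:
{"name": "jog_arm", "arguments": {
  "targets": [
    [[0,0,0],2,1],
    [[0,0,0],2,1],
    [[0,0,0],2,1]
  ]
}}

```text
clock: 20.32
tcp_pos: [0.5853, -0.1124, 0.1914]
orientation: [-179.9, 0.1, 72.3]
force: [-4.4, 0.1, 6.2]
width: 0.015
grip_force: 60.1
```

```bash
python3 st.py
```

```text
20.325 [ 0.5853 -0.1124  0.1914] [-1.7995e+02  1.0000e-01  7.2330e+01] T [-0.3    1.076  0.136] F [-4.4  0.1  6.2] 0.014967126524701033 60.05099952220917 e7 0.202 q7 -22.474490753772045
```

Call:
{"name": "jog_arm", "arguments": {
  "targets": [
    [[0,0,0],2,1],
    [[0,0,0],2,1],
    [[0,0,0],2,1]
  ]
}}

```text
clock: 20.7
tcp_pos: [0.5853, -0.1124, 0.1914]
orientation: [-180.0, 0.1, 66.3]
force: [-4.6, 0.0, 6.1]
width: 0.0151
grip_force: 60.1
```

```bash
python3 st.py
```

```text
20.7 [ 0.5853 -0.1124  0.1914] [-1.7995e+02  1.0000e-01  6.6340e+01] T [-0.258  1.066  0.152] F [-4.6  0.   6.1] 0.015119900783977276 60.081703662872314 e7 0.202 q7 -27.795563560460973
```

Call:
{"name": "jog_arm", "arguments": {
  "targets": [
    [[0,0,0],2,1],
    [[0,0,0],2,1]
  ]
}}

```text
clock: 20.95
tcp_pos: [0.5852, -0.1124, 0.1914]
orientation: [-180.0, 0.1, 62.3]
force: [-3.8, -1.1, 7.4]
width: 0.015
grip_force: 60.1
```

```bash
python3 st.py
```

```text
20.95 [ 0.5852 -0.1124  0.1914] [-1.7995e+02  1.1000e-01  6.2340e+01] T [-0.352  1.147  0.135] F [-3.8 -1.1  7.4] 0.014981158352348435 60.101231932640076 e7 0.202 q7 -31.344836405382402
```

Turned 64° and still in the free turn.

Call:
{"name": "jog_arm", "arguments": {
  "targets": [
    [[0,0,0],2,1],
    [[0,0,0],2,1]
  ]
}}

```text
clock: 21.2
tcp_pos: [0.5852, -0.1124, 0.1914]
orientation: [-180.0, 0.1, 58.3]
force: [-4.8, -0.7, 6.9]
width: 0.015
grip_force: 60.1
```

```bash
python3 st.py
```

```text
21.2 [ 0.5852 -0.1124  0.1914] [-1.7996e+02  1.1000e-01  5.8340e+01] T [-0.252  1.157  0.108] F [-4.8 -0.7  6.9] 0.014969834064216423 60.11851251125336 e7 0.202 q7 -34.89650537132197
```

Call:
{"name": "jog_arm", "arguments": {
  "targets": [
    [[0,0,0],2,1],
    [[0,0,0],2,1]
  ]
}}

```text
clock: 21.45
tcp_pos: [0.5851, -0.1124, 0.1914]
orientation: [-180.0, 0.1, 54.4]
force: [-5.3, -2.0, 7.0]
width: 0.0149
grip_force: 60.5
```

```bash
python3 st.py
```

```text
21.45 [ 0.5851 -0.1124  0.1914] [-1.7996e+02  1.3000e-01  5.4390e+01] T [-0.348  1.15   0.481] F [-5.3 -2.   7. ] 0.014935426494160667 60.48543870449066 e7 -0.156 q7 -38.417449397663155
```

Call:
{"name": "jog_arm", "arguments": {
  "targets": [
    [[0,0,0],2,1],
    [[0,0,0],2,1]
  ]
}}

```text
clock: 21.7
tcp_pos: [0.5851, -0.1123, 0.1914]
orientation: [-180.0, 0.1, 50.4]
force: [-5.8, -1.2, 7.7]
width: 0.0149
grip_force: 60.8
```

```bash
python3 st.py
```

```text
21.7 [ 0.5851 -0.1123  0.1914] [-1.7997e+02  1.3000e-01  5.0410e+01] T [-0.352  1.241  0.564] F [-5.8 -1.2  7.7] 0.014943540054692044 60.76354444026947 e7 -0.277 q7 -41.95530078416009
```

The torque stepped up at about yaw 58° and is near its peak. The click should be done by about yaw 36°.

Call:
{"name": "jog_arm", "arguments": {
  "targets": [
    [[0,0,0],2,1],
    [[0,0,0],2,1],
    [[0,0,0],2,1],
    [[0,0,0],2,1]
  ]
}}

```text
clock: 22.2
tcp_pos: [0.585, -0.1123, 0.1914]
orientation: [-180.0, 0.1, 42.4]
force: [-6.2, -2.2, 7.9]
width: 0.015
grip_force: 60.3
```

```bash
python3 st.py
```

```text
22.2 [ 0.585  -0.1123  0.1914] [-1.7997e+02  1.4000e-01  4.2380e+01] T [-0.273  1.33   0.299] F [-6.2 -2.2  7.9] 0.015010723556582619 60.25247812271118 e7 0.025 q7 -49.08275193649497
```

Call:
{"name": "jog_arm", "arguments": {
  "targets": [
    [[0,0,0],2,1],
    [[0,0,0],2,1],
    [[0,0,0],2,1]
  ]
}}

```text
clock: 22.58
tcp_pos: [0.5849, -0.1122, 0.1914]
orientation: [-180.0, 0.1, 36.3]
force: [-5.5, -0.8, 7.2]
width: 0.015
grip_force: 60.1
```

```bash
python3 st.py
```

```text
22.575 [ 0.5849 -0.1122  0.1914] [-1.7997e+02  1.3000e-01  3.6330e+01] T [-0.196  1.304  0.068] F [-5.5 -0.8  7.2] 0.014980739072204069 60.131181478500366 e7 0.321 q7 -54.44154811937248
```

The torque has fallen to almost nothing. A small margin further, then release and retreat.

Call:
{"name": "jog_arm", "arguments": {
  "targets": [
    [[0,0,0],2,1],
    [[0,0,0],1.5,1],
    [[0,0,0],0,1]
  ]
}}

```text
clock: 22.95
tcp_pos: [0.5849, -0.1122, 0.1914]
orientation: [-180.0, 0.1, 32.9]
force: [-5.8, 0.0, 7.5]
width: 0.0149
grip_force: 60.1
```

```bash
python3 st.py
```

```text
22.95 [ 0.5849 -0.1122  0.1914] [-1.7997e+02  1.4000e-01  3.2870e+01] T [-0.185  1.335 -0.068] F [-5.8  0.   7.5] 0.014942517056265484 60.11430323123932 e7 -0.028 q7 -57.51578850282442
```

Call:
{"name": "jog_arm", "arguments": {
  "targets": [
    [[0,0,0],0,0],
    [[0,0,0],0,0],
    [[0,0,0],0,0],
    [[0,0,0],0,0],
    [[0,0,-20],0,0],
    [[0,0,-45],0,0],
    [[0,0,-45],0,0],
    [[0,0,-30],0,0],
    [[0,0,0],0,0],
    [[0,0,0],0,0]
  ]
}}

```text
clock: 24.2
tcp_pos: [0.5855, -0.1116, 0.3296]
orientation: [-179.9, 0.1, 32.9]
force: [-0.6, -0.9, 0.3]
width: 0.0853
grip_force: 0.0
```

```bash
python3 st.py
python3 - <<'E'
from cell import camera
import cv2,numpy as np
t=camera("wrist")["color"];s=camera("side")["color"][105:265,180:310]
o=np.zeros((400,800,3),np.uint8);o[:384,:512]=t
S=cv2.resize(s,None,fx=2.2,fy=2.2,interpolation=cv2.INTER_CUBIC);o[:S.shape[0],512:512+S.shape[1]]=S
cv2.imwrite("pics/w8.png",o)
E
```

```text
24.2 [ 0.5855 -0.1116  0.3296] [-1.7995e+02  6.0000e-02  3.2920e+01] T [-0.002  0.017  0.004] F [-0.6 -0.9  0.3] 0.08526102096337124 0.0 e7 0.001 q7 -55.35439535888009
```

View pics/w8.png

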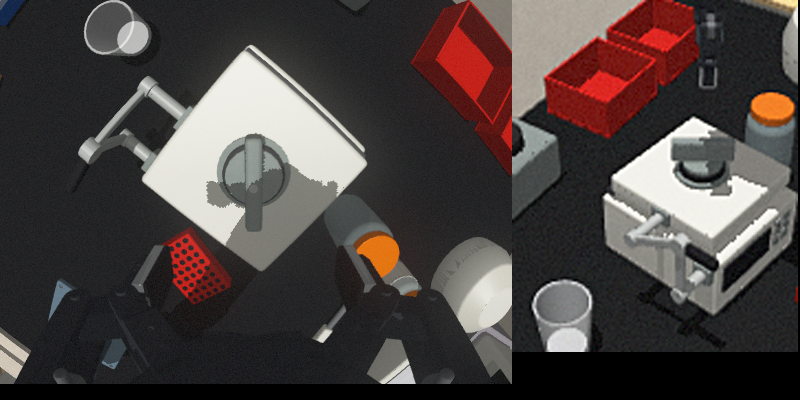

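The lid is shut, the knob has turned with the gripper, and the arm is clear of everything. Handing in.

```bash
python3 -c "
from cell import sign_off
print(sign_off())"
```

```text
the job is handed in; nothing more can be done
None
```

I unlocked the stay, pressed the lid fully shut, turned the knob clockwise past its first click only (judged by the torque falling away; I did not measure the pin's rise), let go and handed the job in at about 24 s, with no sign that anything else on the bench was moved.

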